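# Put the mixed-up screw jars back in their own trays

### The job

The three screw jars have been put back in each other's trays. First pick the stray rusty bolt out of the spare grey tray and put it in the black scrap box; then swap the jars round, standing one in the grey tray on the way, until each jar stands upright in the tray of its own colour and the grey tray is empty. Don't tip any jar over, and let go of everything at the end.

Things in the scene. Friction and masses are not known exactly. Their poses are not given: they have to be found in the camera images.
- red_jar_center (a point): clear screw-top jar of screws with red lid and red label band, closed, 44 mm across and 52 mm tall with straight sides, 0.12 to 0.26 kg, loose; starts upright in a tray of another colour. This point: its centre, half-way up; z along its axis, up.
- yellow_jar_center (a point): clear screw-top jar of screws with yellow lid and yellow label band, closed, 44 mm across and 52 mm tall with straight sides, 0.12 to 0.26 kg, loose; starts upright in a tray of another colour. This point: its centre, half-way up; z along its axis, up.
- blue_jar_center (a point): clear screw-top jar of screws with blue lid and blue label band, closed, 44 mm across and 52 mm tall with straight sides, 0.12 to 0.26 kg, loose; starts upright in a tray of another colour. This point: its centre, half-way up; z along its axis, up.
- rusty_bolt_center (a point): loose rusty brown hex bolt lying on the floor of the grey tray; 32 mm long, 14 mm across the head, 12 mm high. This point: its centre, half-way up (10 mm above the worktop at the start); its y axis runs along the bolt, x is level and across it, z up.
- red_tray: fixed shallow square red plastic tray, 80 x 80 mm outside, 14 mm high, walls 4 mm, floor 4 mm thick (inside 72 x 72 mm, 10 mm deep), a small lip at its front. Origin: centre of its underside, on the worktop; z up, x and y along its sides. Home of the red jar.
- yellow_tray: fixed shallow square yellow plastic tray, 80 x 80 mm outside, 14 mm high, walls 4 mm, floor 4 mm thick (inside 72 x 72 mm, 10 mm deep), a small lip at its front. Origin: centre of its underside, on the worktop; z up, x and y along its sides. Home of the yellow jar.
- blue_tray: fixed shallow square blue plastic tray, 80 x 80 mm outside, 14 mm high, walls 4 mm, floor 4 mm thick (inside 72 x 72 mm, 10 mm deep), a small lip at its front. Origin: centre of its underside, on the worktop; z up, x and y along its sides. Home of the blue jar.
- grey_tray: fixed shallow square grey plastic tray, 80 x 80 mm outside, 14 mm high, walls 4 mm, floor 4 mm thick (inside 72 x 72 mm, 10 mm deep), a small lip at its front. Origin: centre of its underside, on the worktop; z up, x and y along its sides. The spare tray: holds no jar at the start, only the bolt. Tall parts racks with shelf lips stand close behind the whole row of trays, from about x = 0.585 m in the world.
- scrap_box: fixed empty black open-topped square plastic box, 84 x 84 mm outside, 36 mm high (deeper than the trays), walls 4 mm, floor 4 mm thick (inside 76 x 76 mm), on the worktop. Origin: centre of its underside; z up, x and y along its sides.
Not all that is in view belongs to the job. What is shaped like the part that bears blue_jar_center but turquoise is not meant.

How it is judged:
By the outcome, as a careful person would: the job done as asked, in the order asked, and still so for the second after the job is handed in, with the robot touching nothing.
It also fails if it takes over 117 s, if anything falls off the work surface, if the arm or the gripper's body presses on something with over 40 N, if the wrist force passes 120 N, or if a joint passes its speed limit or range.

### The arm

A 6-joint arm with a two-finger parallel gripper is mounted at the origin on a cart in front of the work surface, level with it; the furniture and walls round the work are solid. World frame = base frame: x ahead of the robot, y to its left, z up, the work surface at z = 0. Lengths are in m, angles in degrees, forces in N, time in s.
With the tool pointing down it reaches from about 0.375 to 0.9 m from the base axis. Payload 3.1 kg.
Tool frame: the origin (TCP) lies at the very end of the fingers, on their centre line; the grasp point (between the pads) lies 19 mm behind it; z points along the fingers, y is the line along which they close (so a half turn about z gives the same grasp; the last joint's range is limited). The gripper opens to 87 mm and grips with 3 to 60 N. Pads are 19 mm wide; open, the fingers measure 117 mm over their backs; the gripper's body (75 mm by 190 mm) begins 51 mm behind the grasp point.
Start: joints at [58.47, 30.224, 82.088, -0, 67.689, -10.227], TCP at [0.227, 0.582, 0.223] pointing down, gripper open.
Joint ranges: [-176.69, 176.69], [-43.24, 126.21], [12.49, 139.97], [-82, 262], [0, 151.66], [-163.58, 163.58]. Speed limits (degrees/s): [159.86, 159.86, 180, 180, 180, 180].

### API

Orientations are given as a 3x3 rotation matrix whose columns are the frame's x, y, z axes.
In Python, from rig import bot gives the robot as it stands.
- The arm moves only by the tool move_arm, never from a script. Its argument "increments" is a list of rows, each an object with "xyz": the shift along the tool's x, y, z in mm, a list of three; "roll": the turn about the tool's z in rad; "grip": the opening in per cent of the stroke, from 0 (shut) to 100 (fully open). A call has 1 to 5 rows; each row shifts and turns the commanded pose from where the row before left it, along the tool's axes as they then stand; what a row does not reach is not made up. A row lasts 1/12 s, in which the tool goes at most 41.7 mm and 7.16 degrees, less where a joint would pass 70% of its speed; a pose out of reach is approached as far as the arm can. A call is refused whole if a number of a shift passes 41.7 or a number of a turn 0.125, either way. A call with a gripper value outside its range is refused whole. The fingers move at their own pace and stop on an object; the grip force is fixed at half the most. Time passes only in rows, so rows that do not move let the fingers close. It gives the time, the measured TCP pose, the force, the opening and the grip force at its end, in the units of the state.
- bot.read_state(): the state, without advancing time (a new reading comes with each control period).
- bot.capture(name): name is "scene" or "top" or "wrist"; returns (picture, depth): 480x640x3 uint8, red, green, blue; 480x640 float32, m along the optical axis (not along the pixel's ray), 0 where there is no reading.
- bot.camera_model(name): a dict with "intrinsics" (3x3 intrinsics, pixels), "rvec" (rotation vector, rad) and "tvec" (3), from world to camera coordinates, as OpenCV has them; the wrist camera has in their place "tool_from_camera" (4x4, takes a point from camera to tool coordinates, whose origin is the TCP and whose axes are the flange's). Camera axes: x right, y down, z forward; pixel columns grow to the right and rows downward; lengths in m; the calibration is good to about 2 mm. A picture is of the moment at which its call begins: read the wrist's pose just before it. camera_model takes no time and is no camera call.
- bot.hand_in(): hands the job in; it is judged then, once.
Trained networks look in the newest picture that a camera, given by its name, has taken for a name from the list of things; names that differ only in an ending like _2 or _b are one class to them, and where a whole thing is asked for, a point or a joint stands for the part that bears it (a point fixed in the world has none). Each returns a list of dicts, best first, with "conf" (0 to 1); they miss things now and then, are a little off and sometimes report something else, mostly with a low value. They report only what shows in the picture. A call takes as long as a camera call. They do not tell look-alikes from the thing itself.
- bot.spot_in(label, camera): "at" ([x, y, z] in m, in the coordinates of the camera as it stood for that picture, good to about 4 mm: the middle of the surface that is visible of it).
- bot.trace(label, camera): "mask" (480x640 bool, what is visible of it).
The state is a dict: "time_s": time; "joint_positions": joint angles; "qvel": joint speeds; "tau": joint torques, N m; "position": TCP position; "tcp_rot": TCP orientation; "force": force on the tool from outside, world axes, zero at the start; "moment": the same for the moment, N m; "opening": opening from 0.0 (shut) to 1.0 (fully open); "grasp_force": force on a finger pad.
Only numpy, scipy, OpenCV 4.12 (cv2) and the standard library are available. Lean on these libraries where they do the work, as an engineer would, in place of code of your own. Each camera call takes 0.05 s, during which the arm holds its last target. There are 200 camera calls.

## Working session

There is one attempt and no reset: what is moved stays moved. The work goes in short steps, Python scripts to look and compute and a tool call to move; the robot and the scene stay as the last step left them, time stands still between calls to the robot, and variables do not carry over. Pictures are saved under pics/ and viewed, at most 14 in all, crops included, and the job is handed in when it is done.

Besides the shell and the picture viewer there is one more tool, called after "Emit:" as a command line: name --argument value ..., lists and objects as JSON in quotes. move_arm: Moves the arm, as the interface text tells. Its arguments: {"type":"object","properties":{"increments":{"type":"array"}},"required":["increments"]}

```bash
ls; mkdir -p pics
cat > h.py <<'E'
import numpy as np,cv2
from rig import bot
def w(cam,p):
    m=bot.camera_model(cam); R,_=cv2.Rodrigues(np.array(m["rvec"],float)); return R.T@(np.array(p)-np.array(m["tvec"]).ravel())
def save(im,n): cv2.imwrite(f"pics/{n}.png",im[:,:,::-1])
E
python3 - <<'E'
from h import *
s=bot.read_state(); print(s["time_s"],s["position"],np.round(s["tcp_rot"],3),s["opening"])
for c in("top","scene"):
    im,d=bot.capture(c); save(im,c)
    for l in "red_jar_center yellow_jar_center blue_jar_center rusty_bolt_center red_tray yellow_tray blue_tray grey_tray scrap_box".split():
        for r in bot.spot_in(l,c)[:3]: print(c,l,round(r["conf"],2),np.round(w(c,r["at"]),3))
E
```

```text
pics
0.0 [0.22664699 0.58168148 0.22158051] [[-0.932  0.363 -0.001]
 [ 0.363  0.932 -0.002]
 [ 0.    -0.002 -1.   ]] 1.0025936149328911
top red_jar_center 0.81 [ 0.465 -0.056  0.06 ]
top yellow_jar_center 0.66 [ 0.475 -0.186  0.056]
top blue_jar_center 0.84 [0.471 0.193 0.061]
top blue_jar_center 0.67 [0.498 0.4   0.05 ]
top red_tray 0.75 [0.475 0.204 0.005]
top red_tray 0.61 [ 0.471 -0.05   0.007]
top yellow_tray 0.56 [ 0.471 -0.05   0.006]
top blue_tray 0.73 [ 0.462 -0.192  0.005]
top blue_tray 0.27 [0.471 0.193 0.059]
top grey_tray 0.85 [0.49  0.046 0.008]
top grey_tray 0.48 [ 0.477 -0.184  0.056]
top scrap_box 0.83 [0.469 0.305 0.003]
scene red_jar_center 0.69 [ 0.452 -0.065  0.055]
scene yellow_jar_center 0.92 [ 0.463 -0.193  0.055]
scene blue_jar_center 0.72 [0.5   0.393 0.042]
scene blue_jar_center 0.58 [ 0.453 -0.078  0.001]
scene blue_jar_center 0.57 [0.461 0.182 0.049]
scene rusty_bolt_center 0.58 [0.488 0.051 0.011]
scene red_tray 0.81 [0.461 0.183 0.003]
scene red_tray 0.4 [0.474 0.307 0.015]
scene red_tray 0.3 [ 0.453 -0.077  0.003]
scene yellow_tray 0.84 [ 0.452 -0.075  0.005]
scene blue_tray 0.94 [ 0.465 -0.206  0.004]
scene grey_tray 0.93 [0.488 0.041 0.006]
scene grey_tray 0.38 [ 0.453 -0.066  0.051]
scene scrap_box 0.62 [0.473 0.307 0.016]
```

View pics/top.png

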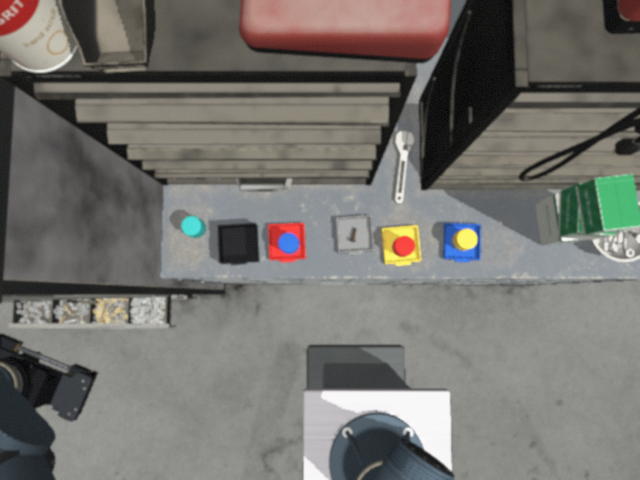

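View pics/scene.png

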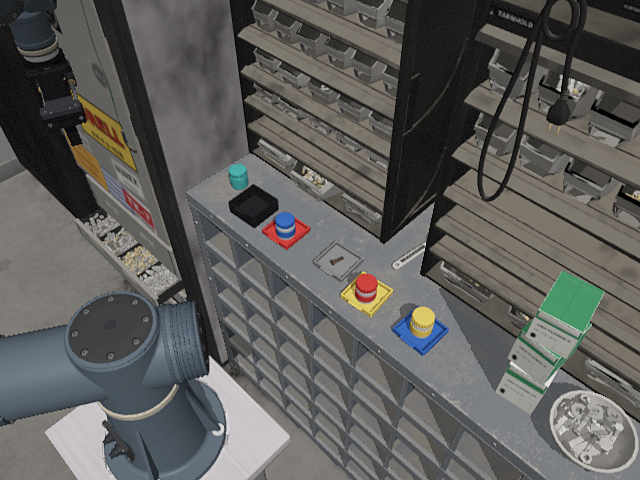

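The scene shows the blue jar in the red tray (top px 287,242), the red jar in the yellow tray (402,245) and the yellow jar in the blue tray (465,240). The bolt is in the grey tray (352,234), and the turquoise jar (192,226) is a decoy. The tool hangs in front of a cabinet on the left, so I'll check clearance before moving.

Run:
```python
from h import *
im,d=bot.capture("top"); m=bot.camera_model("top"); K=np.array(m["intrinsics"]); R,_=cv2.Rodrigues(np.array(m["rvec"],float)); t=np.array(m["tvec"]).ravel()
v,u=np.mgrid[:480,:640]; P=np.stack([(u-K[0,2])/K[0,0]*d,(v-K[1,2])/K[1,1]*d,d],-1); W=(P-t)@R
np.set_printoptions(linewidth=200)
print("cam",-R.T@t)
ys=np.arange(.75,-.36,-.06)
print("x\\y",np.round(ys,2))
for x in np.arange(.62,.14,-.04):
    row=[]
    for y in ys:
        k=(abs(W[...,0]-x)<.02)&(abs(W[...,1]-y)<.03)&(d>0); row.append(int(1000*W[...,2][k].max()) if k.any() else -9999)
    print(round(x,2),row)
print(bot.camera_model("wrist"))
```

```text
cam [0.35861302 0.1108827  1.19756189]
x\y [ 0.75  0.69  0.63  0.57  0.51  0.45  0.39  0.33  0.27  0.21  0.15  0.09  0.03 -0.03 -0.09 -0.15 -0.21 -0.27 -0.33]
0.62 [-9999, -9999, -9999, -9999, 612, 711, 740, 662, 672, 666, 674, 683, 692, 692, 617, 618, 618, 617, 463]
0.58 [-9999, -9999, -9999, -9999, 590, 559, 649, 651, 562, 562, 564, 563, 564, 15, 617, 618, 617, 615, 453]
0.54 [-9999, -9999, -9999, -9999, 586, 8, 58, 7, 8, 7, 7, 19, 20, 9, 8, 6, 655, 566, 8]
0.5 [-9999, -9999, -9999, -9999, 582, 47, 59, 43, 41, 60, 58, 19, 19, 57, 56, 59, 60, 8, 7]
0.46 [-9999, -9999, -9999, -9999, 580, 6, 7, 40, 40, 62, 62, 19, 21, 62, 62, 62, 61, 8, 6]
0.42 [-9999, -9999, -9999, -9999, 576, 7, 8, 40, 41, 20, 18, 7, 7, 55, 27, 18, 20, 6, 7]
0.38 [-254, -251, -253, -254, 574, 6, 6, 5, 6, 6, 6, 4, 6, 8, 5, 5, 5, 5, 6]
0.34 [-241, -416, 345, 423, 569, -884, -885, -886, -879, -881, -884, -885, -884, -886, -884, -887, -884, -882, -880]
0.3 [-419, -417, 328, -421, -884, -883, -881, -881, -884, -883, -882, -884, -885, -885, -887, -882, -883, -888, -885]
0.26 [-416, -416, 339, 445, 547, -884, -882, -883, -885, -880, -887, -884, -882, -881, -879, -885, -882, -885, -885]
0.22 [-884, -879, 226, 442, 573, 617, -880, -888, -881, -885, -883, -882, -880, -883, -885, -885, -880, -884, -885]
0.18 [-883, -877, -881, 395, 395, 645, 647, -885, -885, -882, -792, -794, -788, -794, -790, -792, -886, -880, -885]
{'intrinsics': array([[362.22601999,   0.        , 323.18134598],
       [  0.        , 362.22601999, 242.71536619],
       [  0.        ,   0.        ,   1.        ]]), 'tool_from_camera': array([[ 1.16645276e-03, -9.60902257e-01, -2.76885339e-01,  7.60106867e-02],
       [ 9.99998627e-01,  7.94976656e-04,  1.45387363e-03, -7.54899264e-04],
       [-1.17691307e-03, -2.76886655e-01,  9.60901866e-01, -1.62242581e-01],
       [ 0.00000000e+00,  0.00000000e+00,  0.00000000e+00,  1.00000000e+00]])}
```

Emit:
move_arm --increments '[{"xyz":[0,0,0],"roll":-0.124,"grip":100},{"xyz":[0,0,0],"roll":-0.124,"grip":100},{"xyz":[0,0,0],"roll":-0.124,"grip":100},{"xyz":[0,-37,0],"roll":0,"grip":100},{"xyz":[0,-37,0],"roll":0,"grip":100}]'

```text
time_s: 1.47
position: [0.2273, 0.5088, 0.2222]
tcp_rot: [[-1.0, -0.002, 0.001], [-0.002, 1.0, 0.001], [-0.001, 0.001, -1.0]]
force: [0.0, -0.4, 0.1]
opening: 1.0
grasp_force: 0.0
```

Emit:
move_arm --increments '[{"xyz":[-3,-37,0],"roll":0,"grip":100},{"xyz":[-3,-37,0],"roll":0,"grip":100},{"xyz":[-3,-37,0],"roll":0,"grip":100},{"xyz":[-3,-37,0],"roll":0,"grip":100},{"xyz":[0,0,0],"roll":0,"grip":100}]'

```text
time_s: 1.88
position: [0.2367, 0.354, 0.222]
tcp_rot: [[-1.0, 0.003, -0.004], [0.003, 1.0, -0.006], [0.004, -0.006, -1.0]]
force: [-0.0, 0.6, -0.8]
opening: 0.999
grasp_force: 0.0
```

Emit:
move_arm --increments '[{"xyz":[-33,-20,0],"roll":0,"grip":100},{"xyz":[-33,-20,0],"roll":0,"grip":100},{"xyz":[-33,-20,0],"roll":0,"grip":100},{"xyz":[-33,-20,0],"roll":0,"grip":100},{"xyz":[-8,-37,0],"roll":0,"grip":100}]'

```text
time_s: 2.3
position: [0.3868, 0.2446, 0.2237]
tcp_rot: [[-1.0, -0.0, 0.01], [-0.0, 1.0, 0.004], [-0.01, 0.004, -1.0]]
force: [1.2, -0.4, 1.2]
opening: 1.001
grasp_force: 0.0
```

Emit:
move_arm --increments '[{"xyz":[-8,-37,0],"roll":0,"grip":100},{"xyz":[-8,-37,0],"roll":0,"grip":100},{"xyz":[-8,-37,0],"roll":0,"grip":60},{"xyz":[-8,-37,0],"roll":0,"grip":60},{"xyz":[0,-34,0],"roll":0,"grip":60}]'

```text
time_s: 2.72
position: [0.4135, 0.0592, 0.2231]
tcp_rot: [[-1.0, 0.0, 0.004], [0.0, 1.0, -0.001], [-0.004, -0.001, -1.0]]
force: [0.5, -0.7, -0.3]
opening: 0.85
grasp_force: 0.0
```

Emit:
move_arm --increments '[{"xyz":[0,0,0],"roll":0,"grip":35},{"xyz":[0,0,0],"roll":0,"grip":35}]'

```text
time_s: 2.88
position: [0.4118, 0.0599, 0.2227]
tcp_rot: [[-1.0, 0.005, 0.001], [0.005, 1.0, 0.0], [-0.001, 0.0, -1.0]]
force: [-1.2, 0.8, -0.3]
opening: 0.707
grasp_force: 0.0
```

```bash
cat >> h.py <<'E'
L="red_jar_center yellow_jar_center blue_jar_center rusty_bolt_center red_tray yellow_tray blue_tray grey_tray scrap_box".split()
def wcam():
    s=bot.read_state(); T=np.eye(4); T[:3,:3]=s["tcp_rot"]; T[:3,3]=s["position"]; m=bot.camera_model("wrist")
    return T@np.array(m["tool_from_camera"]),np.array(m["intrinsics"])
def ray(T,K,u,v,z):
    "world point of a pixel on height z"
    r=T[:3,:3]@np.array([(u-K[0,2])/K[0,0],(v-K[1,2])/K[1,1],1]); o=T[:3,3]; return o+r*(z-o[2])/r[2]
def rect(T,K,mask,z):
    "mask seen as lying on height z: centre, size, angle"
    c=max(cv2.findContours(mask.astype(np.uint8),0,1)[0],key=cv2.contourArea)[:,0]
    p=np.array([ray(T,K,u,v,z)[:2] for u,v in c])
    (cx,cy),(a,b),g=cv2.minAreaRect((p*1000).astype(np.float32)); return np.round([cx,cy,a,b,g],1)
E
python3 - <<'E'
from h import *
T,K=wcam(); im,d=bot.capture("wrist"); save(im,"w1"); print(bot.read_state()["position"])
Z=dict(red_tray=.014,yellow_tray=.014,blue_tray=.014,grey_tray=.014,scrap_box=.036,rusty_bolt_center=.013)
for l in L:
    for r in bot.spot_in(l,"wrist")[:2]: print(l,round(r["conf"],2),np.round((T@np.r_[r["at"],1])[:3],3))
    for r in bot.trace(l,"wrist")[:2]: print("   m",round(r["conf"],2),int(r["mask"].sum()),rect(T,K,r["mask"],Z.get(l,.056)))
E
```

```text
[0.4114142  0.06112641 0.22265817]
red_jar_center 0.81 [ 0.455 -0.049  0.056]
red_jar_center 0.58 [0.454 0.188 0.004]
   m 0.93 2230 [455.1 -49.7  43.9  61.6  40.8]
yellow_jar_center 0.8 [ 0.467 -0.179  0.051]
yellow_jar_center 0.19 [0.456 0.191 0.002]
   m 0.65 2305 [ 464.4 -175.3   39.2   75.4   15.1]
   m 0.27 2203 [458.7 184.4  61.5  44.7  36.6]
blue_jar_center 0.86 [0.456 0.183 0.062]
blue_jar_center 0.69 [0.484 0.388 0.012]
   m 0.74 2150 [460.7 183.2  62.3  43.5  53.2]
   m 0.63 502 [474.5 350.7  22.4  36.7  28.7]
rusty_bolt_center 0.64 [0.481 0.048 0.011]
   m 0.55 195 [488.5  51.1  11.3  31.6  82. ]
red_tray 0.91 [0.455 0.19  0.002]
   m 0.67 3003 [470.5 195.6  86.7  83.3   2.7]
yellow_tray 0.71 [ 0.451 -0.045  0.004]
yellow_tray 0.35 [0.455 0.183 0.062]
   m 0.96 2734 [464.5 -54.1  85.4  81.7   5.5]
blue_tray 0.8 [ 0.455 -0.178  0.002]
   m 0.82 2692 [ 462.7 -186.4   86.9   66.6   87.1]
grey_tray 0.73 [0.492 0.041 0.005]
   m 0.79 4992 [488.3  47.1  87.8  81.1   4.3]
   m 0.55 3012 [470.8 195.9  86.4  83.1   2.6]
scrap_box 0.68 [0.462 0.311 0.008]
   m 0.84 6782 [462.5 295.4 106.7  88.9  89.8]
   m 0.58 2241 [462.5 -56.2  46.6  65.3  40.3]
```

View pics/w1.png

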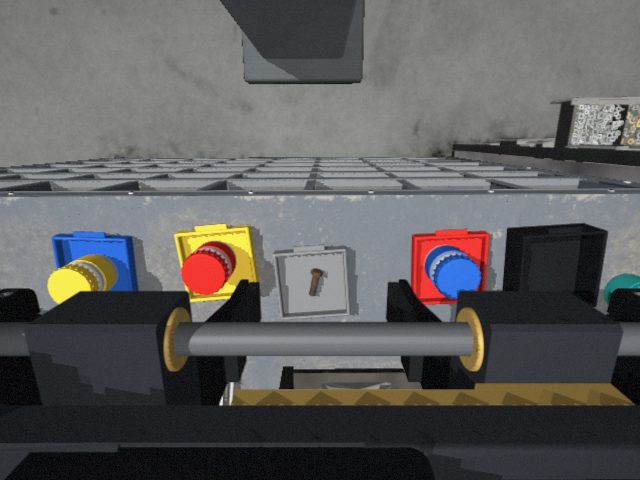

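The wrist view shows the bolt at px (316,283) in the grey tray, with the trays turned about 4° and their lips facing the robot. I'll go over the bolt.

Emit:
move_arm --increments '[{"xyz":[-19,-3,31],"roll":0,"grip":33},{"xyz":[-19,-3,31],"roll":0,"grip":33},{"xyz":[-19,-3,31],"roll":0,"grip":33},{"xyz":[-20,-2,30],"roll":0.12,"grip":33},{"xyz":[0,0,0],"roll":0,"grip":33}]'

```text
time_s: 4.25
position: [0.4893, 0.0496, 0.0933]
tcp_rot: [[-0.992, 0.124, -0.007], [0.124, 0.992, 0.001], [0.007, 0.0, -1.0]]
force: [-0.6, 0.4, 0.4]
opening: 0.329
grasp_force: 0.0
```

Emit:
move_arm --increments '[{"xyz":[0,0,0],"roll":0,"grip":33},{"xyz":[0,0,0],"roll":0,"grip":33},{"xyz":[0,0,0],"roll":0,"grip":33}]'

```text
time_s: 4.5
position: [0.4878, 0.0505, 0.1013]
tcp_rot: [[-0.993, 0.118, 0.002], [0.118, 0.993, -0.0], [-0.002, -0.0, -1.0]]
force: [-0.3, 0.7, -0.4]
opening: 0.332
grasp_force: 0.0
```

```bash
cat >> h.py <<'E'
def look(n,z):
    T,K=wcam(); im,d=bot.capture("wrist"); save(im,n); s=bot.read_state(); print(np.round(s["position"],4),np.round(s["tcp_rot"][:,1],3),round(s["opening"],3))
    for l,h in z.items():
        for r in bot.spot_in(l,"wrist")[:2]: print(l,round(r["conf"],2),np.round((T@np.r_[r["at"],1])[:3],3))
        for r in bot.trace(l,"wrist")[:2]: print("   m",round(r["conf"],2),int(r["mask"].sum()),rect(T,K,r["mask"],h))
    return T,K,im,d
E
python3 -c '
from h import *
look("w2",dict(rusty_bolt_center=.012,grey_tray=.014))'
```

```text
[0.488  0.0505 0.1016] [ 0.118  0.993 -0.   ] 0.332
rusty_bolt_center 0.92 [0.479 0.05  0.012]
   m 0.98 506 [489.   50.6  12.9  32.7  83.3]
   m 0.68 10744 [488.9  46.8  87.   80.5   4.5]
grey_tray 0.97 [0.488 0.043 0.004]
grey_tray 0.69 [0.47  0.259 0.014]
   m 0.71 10665 [488.4  47.2  85.3  79.8   4.2]
```

View pics/w2.png

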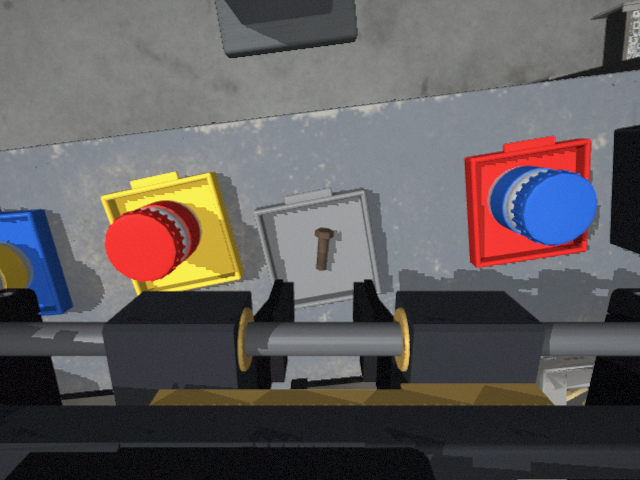

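The bolt sits at px (322,249), midway between the fingers, so I'll go down and grip it.

Emit:
move_arm --increments '[{"xyz":[-1,0,30],"roll":0,"grip":33},{"xyz":[0,0,28],"roll":0,"grip":33},{"xyz":[0,0,18],"roll":0,"grip":33},{"xyz":[0,0,12],"roll":0,"grip":33},{"xyz":[0,0,5],"roll":0,"grip":33}]'

```text
time_s: 5.17
position: [0.4884, 0.0503, 0.0056]
tcp_rot: [[-0.993, 0.119, -0.002], [0.119, 0.993, 0.0], [0.002, -0.0, -1.0]]
force: [-0.9, -0.9, 0.4]
opening: 0.33
grasp_force: 0.0
```

Emit:
move_arm --increments '[{"xyz":[0,0,1],"roll":0,"grip":33},{"xyz":[0,0,0],"roll":0,"grip":0},{"xyz":[0,0,0],"roll":0,"grip":0},{"xyz":[0,0,0],"roll":0,"grip":0},{"xyz":[0,0,0],"roll":0,"grip":0}]'

```text
time_s: 5.58
position: [0.4897, 0.0501, 0.0065]
tcp_rot: [[-0.993, 0.119, 0.002], [0.119, 0.993, -0.0], [-0.002, -0.0, -1.0]]
force: [-0.6, -0.9, 3.7]
opening: 0.124
grasp_force: 29.4
```

Emit:
move_arm --increments '[{"xyz":[0,0,0],"roll":0,"grip":0},{"xyz":[0,0,0],"roll":0,"grip":0},{"xyz":[0,0,0],"roll":0,"grip":0},{"xyz":[0,0,0],"roll":0,"grip":0}]'

```text
time_s: 5.92
position: [0.4897, 0.0501, 0.0064]
tcp_rot: [[-0.993, 0.119, 0.002], [0.119, 0.993, -0.0], [-0.002, -0.0, -1.0]]
force: [-1.0, -0.3, 6.5]
opening: 0.12
grasp_force: 29.4
```

Emit:
move_arm --increments '[{"xyz":[0,0,-20],"roll":0,"grip":0},{"xyz":[0,0,-35],"roll":0,"grip":0},{"xyz":[0,0,-35],"roll":-0.12,"grip":0},{"xyz":[0,0,-25],"roll":0,"grip":0},{"xyz":[3,33,0],"roll":0,"grip":0}]'

```text
time_s: 6.33
position: [0.4915, 0.0798, 0.1254]
tcp_rot: [[-1.0, 0.004, 0.013], [0.004, 1.0, -0.002], [-0.013, -0.002, -1.0]]
force: [0.9, 0.4, -0.4]
opening: 0.123
grasp_force: 29.4
```

Emit:
move_arm --increments '[{"xyz":[3,37,0],"roll":0,"grip":0},{"xyz":[3,37,0],"roll":0,"grip":0},{"xyz":[3,37,0],"roll":0,"grip":0},{"xyz":[4,37,0],"roll":0,"grip":0},{"xyz":[4,37,0],"roll":0,"grip":0}]'

```text
time_s: 6.75
position: [0.4684, 0.2699, 0.1207]
tcp_rot: [[-1.0, -0.0, -0.0], [-0.0, 1.0, 0.0], [0.0, 0.0, -1.0]]
force: [0.9, -0.2, -0.0]
opening: 0.119
grasp_force: 29.4
```

Emit:
move_arm --increments '[{"xyz":[3,36,0],"roll":0,"grip":0},{"xyz":[0,0,0],"roll":0,"grip":0},{"xyz":[0,0,0],"roll":0,"grip":0}]'

```text
time_s: 7.0
position: [0.4653, 0.306, 0.1205]
tcp_rot: [[-1.0, -0.004, 0.0], [-0.004, 1.0, 0.0], [-0.0, 0.0, -1.0]]
force: [-0.9, -0.4, 0.1]
opening: 0.117
grasp_force: 29.4
```

```bash
python3 -c '
from h import *
look("w3",dict(rusty_bolt_center=.11,scrap_box=.036,grey_tray=.014,red_tray=.014,blue_jar_center=.056)); print(bot.read_state()["grasp_force"])'
```

```text
[0.4653 0.3046 0.1203] [-0.002  1.    -0.001] 0.126
rusty_bolt_center 0.67 [0.453 0.303 0.127]
rusty_bolt_center 0.27 [0.487 0.066 0.004]
   m 0.89 989 [4.679e+02 3.061e+02 2.820e+01 1.540e+01 3.000e-01]
scrap_box 0.7 [0.46  0.304 0.006]
grey_tray 0.85 [0.49  0.069 0.006]
grey_tray 0.5 [0.462 0.302 0.004]
   m 0.87 4639 [487.1  71.7  84.6  51.6   3.7]
red_tray 0.58 [0.456 0.216 0.001]
blue_jar_center 0.71 [0.489 0.396 0.035]
blue_jar_center 0.7 [0.461 0.199 0.06 ]
   m 0.83 4846 [461.6 200.3  44.   62.2  37.7]
   m 0.73 1743 [481.7 395.1  57.5  25.7  75.2]
29.371518728143542
```

View pics/w3.png

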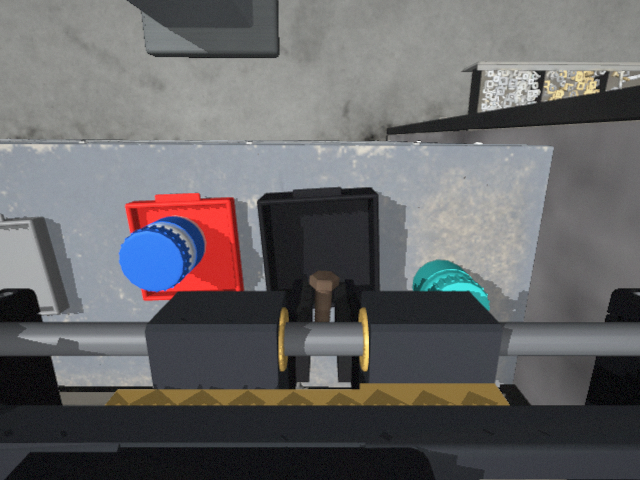

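The bolt is held over the black box, whose opening spans px 260–377. The TCP is at the box centre to within a few millimetres, so I'll lower and release.

Emit:
move_arm --increments '[{"xyz":[0,0,28],"roll":0,"grip":0},{"xyz":[0,0,28],"roll":0,"grip":0},{"xyz":[0,0,20],"roll":0,"grip":0},{"xyz":[0,0,14],"roll":0,"grip":0},{"xyz":[0,0,4],"roll":0,"grip":0}]'

```text
time_s: 7.97
position: [0.4646, 0.3034, 0.0242]
tcp_rot: [[-1.0, 0.0, -0.004], [0.0, 1.0, -0.002], [0.004, -0.002, -1.0]]
force: [0.3, -0.2, 0.0]
opening: 0.12
grasp_force: 29.4
```

Emit:
move_arm --increments '[{"xyz":[0,0,0],"roll":0,"grip":0},{"xyz":[0,0,0],"roll":0,"grip":30},{"xyz":[0,0,0],"roll":0,"grip":30},{"xyz":[0,0,0],"roll":0,"grip":30},{"xyz":[0,0,0],"roll":0,"grip":30}]'

```text
time_s: 8.38
position: [0.4667, 0.3045, 0.0276]
tcp_rot: [[-1.0, -0.0, 0.002], [-0.0, 1.0, 0.001], [-0.002, 0.001, -1.0]]
force: [-0.1, -0.1, 0.1]
opening: 0.284
grasp_force: 0.0
```

Emit:
move_arm --increments '[{"xyz":[0,0,-15],"roll":0,"grip":30},{"xyz":[0,0,-30],"roll":0,"grip":30},{"xyz":[0,0,-35],"roll":0,"grip":100},{"xyz":[0,0,-30],"roll":0,"grip":100},{"xyz":[0,-30,-5],"roll":0,"grip":100}]'

```text
time_s: 8.8
position: [0.4705, 0.2789, 0.1476]
tcp_rot: [[-1.0, -0.004, 0.014], [-0.004, 1.0, 0.007], [-0.014, 0.007, -1.0]]
force: [2.5, 0.6, 0.5]
opening: 0.445
grasp_force: 0.0
```

Emit:
move_arm --increments '[{"xyz":[0,-35,0],"roll":0,"grip":100},{"xyz":[0,-35,0],"roll":0,"grip":100},{"xyz":[0,0,0],"roll":0,"grip":100},{"xyz":[0,0,0],"roll":0,"grip":100},{"xyz":[0,0,0],"roll":0,"grip":100}]'

```text
time_s: 9.22
position: [0.4665, 0.2045, 0.1421]
tcp_rot: [[-1.0, 0.001, 0.001], [0.001, 1.0, 0.001], [-0.001, 0.001, -1.0]]
force: [-0.8, 0.1, 0.2]
opening: 0.822
grasp_force: 0.0
```

```bash
cat >> h.py <<'E'
HSV=dict(blue=(105,125),red=(173,6),yellow=(22,34),grey=None)
def lid(T,K,im,d,col,near):
    "jar lid: colour pixels whose depth point lies above 45 mm near xy; circle fit to upper part"
    v,u=np.mgrid[:480,:640]; P=np.stack([(u-K[0,2])/K[0,0]*d,(v-K[1,2])/K[1,1]*d,d],-1)@T[:3,:3].T+T[:3,3]
    k=(d>0)&(np.hypot(P[...,0]-near[0],P[...,1]-near[1])<.045)&(P[...,2]>.046)&(P[...,2]<.075)
    q=P[k]; top=q[q[:,2]>np.median(q[:,2])-.004]
    c=cv2.minEnclosingCircle((top[:,:2]*1000).astype(np.float32)); print(col,"lid",len(top),np.round(c[0],1),round(c[1],1),np.round(np.median(top,0),3))
E
python3 -c '
from h import *
a=look("w4",dict(rusty_bolt_center=.01,scrap_box=.036,red_tray=.014,blue_jar_center=.056)); lid(*a,"blue",(.462,.193))'
```

```text
[0.4664 0.2049 0.1419] [-0.     1.     0.001] 0.866
rusty_bolt_center 0.74 [0.457 0.303 0.013]
   m 0.75 400 [465.2 305.1  31.3  13.4   3. ]
scrap_box 0.56 [0.467 0.309 0.003]
   m 0.92 11846 [466.3 300.8  90.3  89.6   4.3]
red_tray 0.72 [0.463 0.212 0.001]
   m 0.73 5840 [471.3 197.9  85.3  81.    2.5]
   m 0.53 12032 [472.3 308.2  98.1  98.    3. ]
blue_jar_center 0.96 [0.492 0.388 0.043]
blue_jar_center 0.63 [0.459 0.193 0.06 ]
   m 0.98 2997 [486.3 385.4  71.7  33.4  80.7]
   m 0.59 3336 [463.5 193.1  43.8  51.1  62.6]
blue lid 2766 [467.9 191.6] 22.6 [0.467 0.192 0.056]
```

View pics/w4.png

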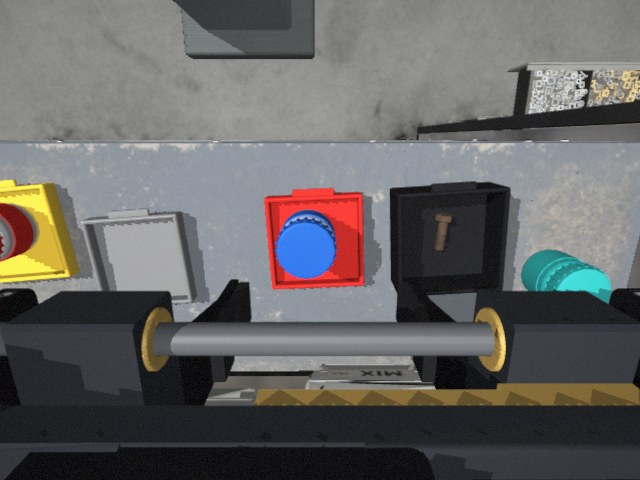

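The bolt lies in the box (px 442,232). The blue jar's lid centre is (0.468, 0.1916). I'll pick up the jar.

Emit:
move_arm --increments '[{"xyz":[-2,-13,15],"roll":0,"grip":100},{"xyz":[0,0,30],"roll":0,"grip":100},{"xyz":[0,0,30],"roll":0,"grip":100},{"xyz":[0,0,25],"roll":0,"grip":100},{"xyz":[0,0,13],"roll":0,"grip":100}]'

```text
time_s: 10.08
position: [0.4667, 0.191, 0.026]
tcp_rot: [[-1.0, -0.0, -0.004], [-0.0, 1.0, -0.001], [0.004, -0.001, -1.0]]
force: [0.0, -0.1, 0.0]
opening: 0.997
grasp_force: 0.0
```

Emit:
move_arm --increments '[{"xyz":[0,0,5],"roll":0,"grip":100},{"xyz":[0,0,0],"roll":0,"grip":100},{"xyz":[0,0,0],"roll":0,"grip":30},{"xyz":[0,0,0],"roll":0,"grip":30},{"xyz":[0,0,0],"roll":0,"grip":30}]'

```text
time_s: 10.5
position: [0.469, 0.1914, 0.0247]
tcp_rot: [[-1.0, -0.0, 0.002], [-0.0, 1.0, 0.0], [-0.002, 0.0, -1.0]]
force: [0.9, -0.0, -0.4]
opening: 0.853
grasp_force: 0.0
```

Emit:
move_arm --increments '[{"xyz":[0,0,0],"roll":0,"grip":30},{"xyz":[0,0,0],"roll":0,"grip":30},{"xyz":[0,0,0],"roll":0,"grip":30},{"xyz":[0,0,0],"roll":0,"grip":30},{"xyz":[0,0,0],"roll":0,"grip":30}]'

```text
time_s: 10.92
position: [0.4682, 0.1913, 0.0238]
tcp_rot: [[-1.0, -0.0, 0.0], [-0.0, 1.0, 0.0], [-0.0, 0.0, -1.0]]
force: [-0.1, 1.0, 1.8]
opening: 0.497
grasp_force: 30.0
```

Emit:
move_arm --increments '[{"xyz":[0,0,-15],"roll":0,"grip":30},{"xyz":[0,0,-30],"roll":0,"grip":30},{"xyz":[0,0,-30],"roll":0,"grip":30},{"xyz":[-2,-15,-5],"roll":0,"grip":30},{"xyz":[-5,-30,0],"roll":0,"grip":30}]'

```text
time_s: 11.33
position: [0.4761, 0.1481, 0.1058]
tcp_rot: [[-1.0, -0.004, 0.005], [-0.004, 1.0, 0.001], [-0.005, 0.001, -1.0]]
force: [1.0, 0.1, -1.7]
opening: 0.497
grasp_force: 30.0
```

Emit:
move_arm --increments '[{"xyz":[-5,-32,0],"roll":0,"grip":30},{"xyz":[-5,-32,0],"roll":0,"grip":30},{"xyz":[-4,-25,0],"roll":0,"grip":30},{"xyz":[-2,-10,0],"roll":0,"grip":30},{"xyz":[0,0,0],"roll":0,"grip":30}]'

```text
time_s: 11.75
position: [0.4918, 0.0452, 0.1034]
tcp_rot: [[-1.0, 0.004, 0.001], [0.004, 1.0, -0.0], [-0.001, -0.0, -1.0]]
force: [0.1, 0.7, -0.7]
opening: 0.496
grasp_force: 30.0
```

Emit:
move_arm --increments '[{"xyz":[0,0,15],"roll":0,"grip":30},{"xyz":[0,0,25],"roll":0,"grip":30},{"xyz":[0,0,20],"roll":0,"grip":30},{"xyz":[0,0,10],"roll":0,"grip":30},{"xyz":[0,0,5],"roll":0,"grip":30}]'

```text
time_s: 12.17
position: [0.4896, 0.0485, 0.0271]
tcp_rot: [[-1.0, -0.001, -0.004], [-0.001, 1.0, 0.001], [0.004, 0.001, -1.0]]
force: [-0.2, 0.8, -2.1]
opening: 0.497
grasp_force: 30.0
```

Emit:
move_arm --increments '[{"xyz":[0,0,0],"roll":0,"grip":30},{"xyz":[0,0,2],"roll":0,"grip":30},{"xyz":[0,0,1],"roll":0,"grip":30},{"xyz":[0,0,0],"roll":0,"grip":30}]'

```text
time_s: 12.5
position: [0.4916, 0.0473, 0.0262]
tcp_rot: [[-1.0, -0.0, 0.001], [-0.0, 1.0, -0.0], [-0.001, -0.0, -1.0]]
force: [0.2, 0.1, -1.8]
opening: 0.497
grasp_force: 30.0
```

Emit:
move_arm --increments '[{"xyz":[0,0,2],"roll":0,"grip":30},{"xyz":[0,0,0],"roll":0,"grip":30},{"xyz":[0,0,0],"roll":0,"grip":100},{"xyz":[0,0,0],"roll":0,"grip":100},{"xyz":[0,0,0],"roll":0,"grip":100}]'

```text
time_s: 12.92
position: [0.4913, 0.0471, 0.0238]
tcp_rot: [[-1.0, -0.0, 0.001], [-0.0, 1.0, -0.0], [-0.001, -0.0, -1.0]]
force: [0.9, 0.4, 0.3]
opening: 0.644
grasp_force: 0.0
```

Emit:
move_arm --increments '[{"xyz":[0,0,0],"roll":0,"grip":100},{"xyz":[0,0,0],"roll":0,"grip":100},{"xyz":[0,0,0],"roll":0,"grip":100},{"xyz":[0,0,-10],"roll":0,"grip":100},{"xyz":[0,0,-30],"roll":0,"grip":100}]'

```text
time_s: 13.33
position: [0.4886, 0.0474, 0.0616]
tcp_rot: [[-1.0, 0.0, -0.008], [0.0, 1.0, 0.001], [0.008, 0.001, -1.0]]
force: [0.5, 1.3, 1.3]
opening: 0.972
grasp_force: 0.0
```

Emit:
move_arm --increments '[{"xyz":[0,0,-35],"roll":0,"grip":100},{"xyz":[0,0,-35],"roll":0,"grip":100},{"xyz":[9,-33,-5],"roll":0,"grip":100},{"xyz":[9,-33,0],"roll":0,"grip":100},{"xyz":[9,-33,0],"roll":0,"grip":100}]'

```text
time_s: 13.75
position: [0.4645, -0.0525, 0.1405]
tcp_rot: [[-1.0, -0.003, 0.003], [-0.003, 1.0, -0.001], [-0.003, -0.001, -1.0]]
force: [0.5, 0.4, -0.5]
opening: 0.997
grasp_force: 0.0
```

Emit:
move_arm --increments '[{"xyz":[0,0,0],"roll":0,"grip":100},{"xyz":[0,0,0],"roll":0,"grip":100},{"xyz":[0,0,0],"roll":0,"grip":100},{"xyz":[0,0,0],"roll":0,"grip":100}]'

```text
time_s: 14.08
position: [0.4641, -0.0509, 0.1387]
tcp_rot: [[-1.0, -0.001, -0.0], [-0.001, 1.0, 0.0], [0.0, 0.0, -1.0]]
force: [0.3, -0.0, 0.8]
opening: 1.001
grasp_force: 0.0
```

```bash
python3 -c '
from h import *
a=look("w5",dict(yellow_tray=.014,blue_tray=.014)); lid(*a,"red",(.463,-.056)); lid(*a,"yellow",(.47,-.188)); lid(*a,"blue",(.492,.047))'
```

```text
[ 0.4641 -0.0507  0.1386] [-0.002  1.     0.   ] 1.001
yellow_tray 0.59 [ 0.459 -0.052  0.006]
   m 0.8 5902 [464.9 -56.2  85.1  79.5   5. ]
blue_tray 0.63 [ 0.459 -0.181  0.003]
   m 0.62 5445 [ 472.1 -188.9   83.    85.2   87.8]
red lid 2864 [462.1 -57.5] 22.9 [ 0.461 -0.058  0.056]
yellow lid 2765 [ 476.9 -190.1] 22.8 [ 0.475 -0.189  0.056]
blue lid 2129 [489.9  47. ] 22.5 [0.486 0.049 0.056]
```

View pics/w5.png

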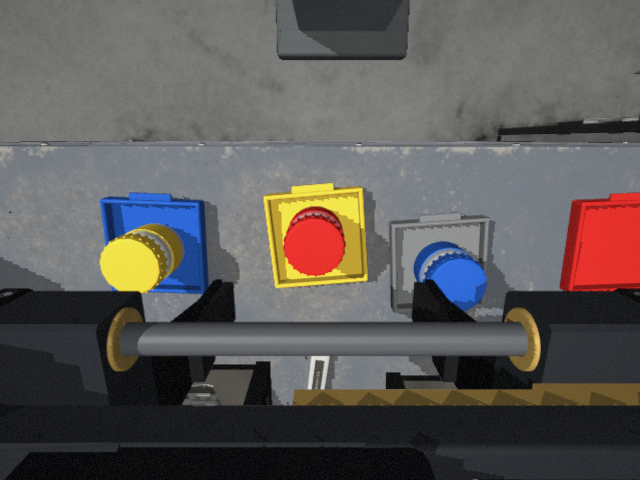

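Blue stands upright and inside the grey tray (px 455,275). Red lid is at (0.462, -0.0575). Now red goes to the red tray.

Emit:
move_arm --increments '[{"xyz":[1,-7,15],"roll":0,"grip":100},{"xyz":[0,0,30],"roll":0,"grip":100},{"xyz":[0,0,30],"roll":0,"grip":100},{"xyz":[0,0,24],"roll":0,"grip":100},{"xyz":[0,0,12],"roll":0,"grip":100}]'

```text
time_s: 14.75
position: [0.462, -0.058, 0.0251]
tcp_rot: [[-1.0, -0.001, -0.004], [-0.001, 1.0, 0.001], [0.004, 0.001, -1.0]]
force: [-0.7, 0.9, -0.1]
opening: 1.003
grasp_force: 0.0
```

Emit:
move_arm --increments '[{"xyz":[0,0,4],"roll":0,"grip":100},{"xyz":[0,0,0],"roll":0,"grip":100},{"xyz":[0,0,0],"roll":0,"grip":30},{"xyz":[0,0,0],"roll":0,"grip":30},{"xyz":[0,0,0],"roll":0,"grip":30}]'

```text
time_s: 15.17
position: [0.4639, -0.0589, 0.0246]
tcp_rot: [[-1.0, -0.0, 0.002], [-0.0, 1.0, -0.001], [-0.002, -0.001, -1.0]]
force: [-0.8, 0.9, -0.2]
opening: 0.853
grasp_force: 0.0
```

Emit:
move_arm --increments '[{"xyz":[0,0,0],"roll":0,"grip":30},{"xyz":[0,0,0],"roll":0,"grip":30},{"xyz":[0,0,0],"roll":0,"grip":30},{"xyz":[0,0,0],"roll":0,"grip":30},{"xyz":[0,0,0],"roll":0,"grip":30}]'

```text
time_s: 15.58
position: [0.4631, -0.0587, 0.0238]
tcp_rot: [[-1.0, 0.0, 0.0], [0.0, 1.0, 0.0], [-0.0, 0.0, -1.0]]
force: [-0.4, 0.3, 3.3]
opening: 0.498
grasp_force: 30.0
```

Emit:
move_arm --increments '[{"xyz":[0,0,-15],"roll":0,"grip":30},{"xyz":[0,0,-30],"roll":0,"grip":30},{"xyz":[0,0,-35],"roll":0,"grip":30},{"xyz":[-1,12,-20],"roll":0,"grip":30},{"xyz":[-1,32,0],"roll":0,"grip":30}]'

```text
time_s: 16.0
position: [0.4694, -0.0178, 0.1274]
tcp_rot: [[-1.0, 0.004, 0.011], [0.004, 1.0, -0.004], [-0.011, -0.004, -1.0]]
force: [1.1, 0.3, -0.7]
opening: 0.499
grasp_force: 30.0
```

Emit:
move_arm --increments '[{"xyz":[-1,35,0],"roll":0,"grip":30},{"xyz":[-1,35,0],"roll":0,"grip":30},{"xyz":[-1,35,0],"roll":0,"grip":30},{"xyz":[-1,35,0],"roll":0,"grip":30},{"xyz":[-2,35,0],"roll":0,"grip":30}]'

```text
time_s: 16.42
position: [0.4701, 0.1618, 0.1233]
tcp_rot: [[-1.0, -0.0, -0.001], [-0.0, 1.0, -0.0], [0.001, -0.0, -1.0]]
force: [0.2, -0.4, -2.4]
opening: 0.496
grasp_force: 30.0
```

Emit:
move_arm --increments '[{"xyz":[-1,25,0],"roll":0,"grip":30},{"xyz":[-1,12,0],"roll":0,"grip":30},{"xyz":[0,0,0],"roll":0,"grip":30},{"xyz":[0,0,15],"roll":0,"grip":30},{"xyz":[0,0,25],"roll":0,"grip":30}]'

```text
time_s: 16.83
position: [0.4751, 0.1969, 0.085]
tcp_rot: [[-1.0, -0.001, 0.006], [-0.001, 1.0, 0.0], [-0.006, 0.0, -1.0]]
force: [-0.1, -0.6, -1.6]
opening: 0.5
grasp_force: 30.0
```

Emit:
move_arm --increments '[{"xyz":[0,0,25],"roll":0,"grip":30},{"xyz":[0,0,18],"roll":0,"grip":30},{"xyz":[0,0,10],"roll":0,"grip":30},{"xyz":[0,0,5],"roll":0,"grip":30},{"xyz":[0,0,0],"roll":0,"grip":30}]'

```text
time_s: 17.25
position: [0.4727, 0.1963, 0.0249]
tcp_rot: [[-1.0, 0.001, -0.002], [0.001, 1.0, -0.001], [0.002, -0.001, -1.0]]
force: [-1.6, 0.3, -1.7]
opening: 0.502
grasp_force: 30.0
```

Emit:
move_arm --increments '[{"xyz":[0,0,1],"roll":0,"grip":30},{"xyz":[0,0,0],"roll":0,"grip":30},{"xyz":[0,0,0],"roll":0,"grip":30}]'

```text
time_s: 17.5
position: [0.4738, 0.1973, 0.0255]
tcp_rot: [[-1.0, -0.0, 0.002], [-0.0, 1.0, 0.0], [-0.002, 0.0, -1.0]]
force: [-0.4, 0.2, -1.7]
opening: 0.499
grasp_force: 30.0
```

Emit:
move_arm --increments '[{"xyz":[0,0,1.5],"roll":0,"grip":30},{"xyz":[0,0,0],"roll":0,"grip":30},{"xyz":[0,0,0],"roll":0,"grip":100},{"xyz":[0,0,0],"roll":0,"grip":100},{"xyz":[0,0,0],"roll":0,"grip":100}]'

```text
time_s: 17.92
position: [0.4731, 0.1973, 0.0232]
tcp_rot: [[-1.0, -0.0, 0.0], [-0.0, 1.0, 0.0], [-0.0, 0.0, -1.0]]
force: [-0.1, -0.5, -0.5]
opening: 0.646
grasp_force: 0.0
```

Emit:
move_arm --increments '[{"xyz":[0,0,0],"roll":0,"grip":100},{"xyz":[0,0,0],"roll":0,"grip":100},{"xyz":[0,0,0],"roll":0,"grip":100},{"xyz":[0,0,-10],"roll":0,"grip":100},{"xyz":[0,0,-30],"roll":0,"grip":100}]'

```text
time_s: 18.33
position: [0.4704, 0.1966, 0.0609]
tcp_rot: [[-1.0, 0.0, -0.008], [0.0, 1.0, -0.001], [0.008, -0.001, -1.0]]
force: [0.3, -0.5, -0.6]
opening: 0.971
grasp_force: 0.0
```

Emit:
move_arm --increments '[{"xyz":[0,0,-35],"roll":0,"grip":100},{"xyz":[0,0,-35],"roll":0,"grip":100},{"xyz":[0,-33,-5],"roll":0,"grip":100},{"xyz":[0,-37,0],"roll":0,"grip":100},{"xyz":[0,-37,0],"roll":0,"grip":100}]'

```text
time_s: 18.75
position: [0.4737, 0.0898, 0.14]
tcp_rot: [[-1.0, -0.003, 0.004], [-0.003, 1.0, -0.0], [-0.004, -0.0, -1.0]]
force: [0.2, -0.0, -1.1]
opening: 1.0
grasp_force: 0.0
```

Emit:
move_arm --increments '[{"xyz":[0,-37,0],"roll":0,"grip":100},{"xyz":[0,-37,0],"roll":0,"grip":100},{"xyz":[0,-37,0],"roll":0,"grip":100},{"xyz":[0,-37,0],"roll":0,"grip":100},{"xyz":[0,-37,0],"roll":0,"grip":100}]'

```text
time_s: 19.17
position: [0.4728, -0.0965, 0.1388]
tcp_rot: [[-1.0, -0.0, 0.001], [-0.0, 1.0, -0.0], [-0.001, -0.0, -1.0]]
force: [0.7, -0.3, -0.4]
opening: 1.0
grasp_force: 0.0
```

Emit:
move_arm --increments '[{"xyz":[-1,-37,0],"roll":0,"grip":100},{"xyz":[-2,-35,0],"roll":0,"grip":100},{"xyz":[0,-20,0],"roll":0,"grip":100},{"xyz":[0,0,0],"roll":0,"grip":100},{"xyz":[0,0,0],"roll":0,"grip":100}]'

```text
time_s: 19.58
position: [0.4759, -0.1878, 0.1385]
tcp_rot: [[-1.0, 0.003, 0.0], [0.003, 1.0, 0.0], [-0.0, 0.0, -1.0]]
force: [0.3, 0.2, -0.5]
opening: 0.999
grasp_force: 0.0
```

```bash
python3 -c '
from h import *
a=look("w6",dict(yellow_tray=.014,blue_tray=.014)); lid(*a,"yellow",(.476,-.19))'
```

```text
[ 0.4755 -0.1864  0.1383] [0.001 1.    0.001] 1.001
yellow_tray 0.72 [ 0.47  -0.053  0.005]
   m 0.64 10214 [465.3 -58.4  86.   84.    4.9]
blue_tray 0.72 [ 0.459 -0.197  0.003]
   m 0.61 5969 [ 471.9 -191.4   79.7   84.7   88.6]
yellow lid 2847 [ 476.6 -190.2] 22.7 [ 0.475 -0.19   0.056]
```

View pics/w6.png

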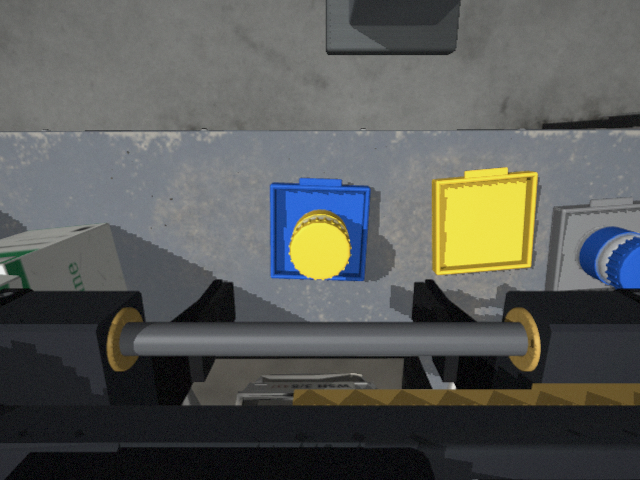

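The yellow jar (px 320,248) is between the fingers, and the box stack on the left is clear. I'll grip it.

Emit:
move_arm --increments '[{"xyz":[-1,-3,15],"roll":0,"grip":100},{"xyz":[0,0,30],"roll":0,"grip":100},{"xyz":[0,0,30],"roll":0,"grip":100},{"xyz":[0,0,24],"roll":0,"grip":100},{"xyz":[0,0,12],"roll":0,"grip":100}]'

```text
time_s: 20.25
position: [0.4759, -0.1877, 0.0247]
tcp_rot: [[-1.0, -0.002, -0.004], [-0.002, 1.0, 0.003], [0.004, 0.003, -1.0]]
force: [-0.0, -0.6, -0.3]
opening: 1.001
grasp_force: 0.0
```

Emit:
move_arm --increments '[{"xyz":[0,0,4],"roll":0,"grip":100},{"xyz":[0,0,0],"roll":0,"grip":100},{"xyz":[0,0,0],"roll":0,"grip":30},{"xyz":[0,0,0],"roll":0,"grip":30},{"xyz":[0,0,0],"roll":0,"grip":30}]'

```text
time_s: 20.67
position: [0.478, -0.1901, 0.0242]
tcp_rot: [[-1.0, -0.001, 0.002], [-0.001, 1.0, -0.001], [-0.002, -0.001, -1.0]]
force: [-0.1, -0.6, 0.5]
opening: 0.854
grasp_force: 0.0
```

Emit:
move_arm --increments '[{"xyz":[0,0,0],"roll":0,"grip":30},{"xyz":[0,0,0],"roll":0,"grip":30},{"xyz":[0,0,0],"roll":0,"grip":30},{"xyz":[0,0,0],"roll":0,"grip":30},{"xyz":[0,0,0],"roll":0,"grip":30}]'

```text
time_s: 21.08
position: [0.4772, -0.1899, 0.0232]
tcp_rot: [[-1.0, -0.0, 0.0], [-0.0, 1.0, -0.0], [-0.0, -0.0, -1.0]]
force: [0.0, -0.1, 1.0]
opening: 0.499
grasp_force: 30.0
```

Emit:
move_arm --increments '[{"xyz":[0,0,-15],"roll":0,"grip":30},{"xyz":[0,0,-30],"roll":0,"grip":30},{"xyz":[0,0,-30],"roll":0,"grip":30},{"xyz":[1,12,-5],"roll":0,"grip":30},{"xyz":[2,30,0],"roll":0,"grip":30}]'

```text
time_s: 21.5
position: [0.4775, -0.1514, 0.1052]
tcp_rot: [[-1.0, 0.004, 0.008], [0.003, 1.0, -0.006], [-0.008, -0.006, -1.0]]
force: [0.6, 0.1, -2.1]
opening: 0.5
grasp_force: 30.0
```

Emit:
move_arm --increments '[{"xyz":[3,32,0],"roll":0,"grip":30},{"xyz":[2,30,0],"roll":0,"grip":30},{"xyz":[2,20,0],"roll":0,"grip":30},{"xyz":[0,10,0],"roll":0,"grip":30},{"xyz":[0,0,0],"roll":0,"grip":30}]'

```text
time_s: 21.92
position: [0.4658, -0.0533, 0.1025]
tcp_rot: [[-1.0, -0.003, -0.002], [-0.003, 1.0, 0.001], [0.002, 0.001, -1.0]]
force: [0.1, -0.7, -1.9]
opening: 0.498
grasp_force: 30.0
```

Emit:
move_arm --increments '[{"xyz":[0,0,15],"roll":0,"grip":30},{"xyz":[0,0,25],"roll":0,"grip":30},{"xyz":[0,0,20],"roll":0,"grip":30},{"xyz":[0,0,12],"roll":0,"grip":30},{"xyz":[0,0,5],"roll":0,"grip":30}]'

```text
time_s: 22.33
position: [0.4668, -0.0568, 0.024]
tcp_rot: [[-1.0, 0.001, -0.002], [0.001, 1.0, 0.001], [0.002, 0.001, -1.0]]
force: [0.3, 0.3, -0.6]
opening: 0.499
grasp_force: 30.0
```

Emit:
move_arm --increments '[{"xyz":[0,0,0],"roll":0,"grip":30},{"xyz":[0,0,2],"roll":0,"grip":30},{"xyz":[0,0,0],"roll":0,"grip":30},{"xyz":[0,0,0],"roll":0,"grip":30}]'

```text
time_s: 22.67
position: [0.4678, -0.0562, 0.0247]
tcp_rot: [[-1.0, -0.0, 0.002], [-0.0, 1.0, -0.001], [-0.002, -0.001, -1.0]]
force: [-0.6, 0.2, -0.9]
opening: 0.499
grasp_force: 30.0
```

Emit:
move_arm --increments '[{"xyz":[0,0,1],"roll":0,"grip":30},{"xyz":[0,0,0],"roll":0,"grip":30},{"xyz":[0,0,0],"roll":0,"grip":100},{"xyz":[0,0,0],"roll":0,"grip":100},{"xyz":[0,0,0],"roll":0,"grip":100}]'

```text
time_s: 23.08
position: [0.4674, -0.0558, 0.0233]
tcp_rot: [[-1.0, -0.0, 0.001], [-0.0, 1.0, -0.0], [-0.001, -0.0, -1.0]]
force: [0.9, -1.1, -0.0]
opening: 0.642
grasp_force: 0.0
```

Emit:
move_arm --increments '[{"xyz":[0,0,0],"roll":0,"grip":100},{"xyz":[0,0,0],"roll":0,"grip":100},{"xyz":[0,0,0],"roll":0,"grip":100},{"xyz":[0,0,-10],"roll":0,"grip":100},{"xyz":[0,0,-30],"roll":0,"grip":100}]'

```text
time_s: 23.5
position: [0.4649, -0.0551, 0.0612]
tcp_rot: [[-1.0, 0.0, -0.007], [0.0, 1.0, 0.003], [0.007, 0.003, -1.0]]
force: [-0.5, 0.4, -0.3]
opening: 0.968
grasp_force: 0.0
```

Emit:
move_arm --increments '[{"xyz":[0,0,-35],"roll":0,"grip":100},{"xyz":[0,0,-35],"roll":0,"grip":100},{"xyz":[-8,33,-5],"roll":0,"grip":100},{"xyz":[-8,35,0],"roll":0,"grip":100},{"xyz":[-7,35,0],"roll":0,"grip":100}]'

```text
time_s: 23.92
position: [0.4912, 0.0477, 0.1402]
tcp_rot: [[-1.0, 0.002, 0.004], [0.002, 1.0, -0.0], [-0.004, -0.0, -1.0]]
force: [0.7, -0.1, 0.4]
opening: 1.001
grasp_force: 0.0
```

Emit:
move_arm --increments '[{"xyz":[0,0,0],"roll":0,"grip":100},{"xyz":[0,0,0],"roll":0,"grip":100},{"xyz":[0,0,0],"roll":0,"grip":100},{"xyz":[0,0,0],"roll":0,"grip":100}]'

```text
time_s: 24.25
position: [0.4898, 0.0463, 0.1381]
tcp_rot: [[-1.0, 0.001, -0.0], [0.001, 1.0, -0.0], [0.0, -0.0, -1.0]]
force: [0.2, 0.2, -0.2]
opening: 1.0
grasp_force: 0.0
```

```bash
python3 -c '
from h import *
a=look("w7",dict(blue_tray=.014,grey_tray=.014)); lid(*a,"blue",(.491,.047)); lid(*a,"yellow",(.467,-.056)); lid(*a,"red",(.473,.197))'
```

```text
[0.4898 0.0461 0.138 ] [ 0.001  1.    -0.   ] 1.001
blue_tray 0.91 [ 0.48  -0.189  0.003]
   m 0.74 8884 [ 472.6 -182.6   79.1   85.6   87.6]
grey_tray 0.76 [0.478 0.046 0.006]
   m 0.85 6334 [488.5  46.9  86.   81.    4.2]
blue lid 2848 [491.1  47.1] 22.6 [0.49  0.047 0.056]
yellow lid 3104 [466.9 -55.7] 22.6 [ 0.466 -0.055  0.056]
red lid 3092 [472.5 197.1] 22.9 [0.471 0.195 0.056]
```

View pics/w7.png

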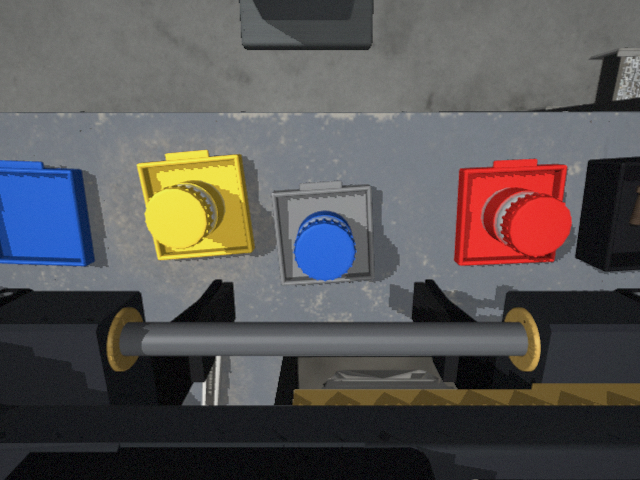

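Yellow (px 180,218) and red (535,222) stand in their own trays. The last jar, blue, is at px (325,248).

Emit:
move_arm --increments '[{"xyz":[-1,1,15],"roll":0,"grip":100},{"xyz":[0,0,30],"roll":0,"grip":100},{"xyz":[0,0,30],"roll":0,"grip":100},{"xyz":[0,0,24],"roll":0,"grip":100},{"xyz":[0,0,12],"roll":0,"grip":100}]'

```text
time_s: 24.92
position: [0.4897, 0.0478, 0.0245]
tcp_rot: [[-1.0, 0.001, -0.004], [0.001, 1.0, 0.0], [0.004, 0.0, -1.0]]
force: [-1.1, 0.0, -0.1]
opening: 0.999
grasp_force: 0.0
```

Emit:
move_arm --increments '[{"xyz":[0,0,3],"roll":0,"grip":100},{"xyz":[0,0,0],"roll":0,"grip":100},{"xyz":[0,0,0],"roll":0,"grip":30},{"xyz":[0,0,0],"roll":0,"grip":30},{"xyz":[0,0,0],"roll":0,"grip":30}]'

```text
time_s: 25.33
position: [0.492, 0.0481, 0.0251]
tcp_rot: [[-1.0, -0.0, 0.002], [-0.0, 1.0, -0.0], [-0.002, -0.0, -1.0]]
force: [-0.1, -0.7, 0.0]
opening: 0.855
grasp_force: 0.0
```

Emit:
move_arm --increments '[{"xyz":[0,0,0],"roll":0,"grip":30},{"xyz":[0,0,0],"roll":0,"grip":30},{"xyz":[0,0,0],"roll":0,"grip":30},{"xyz":[0,0,0],"roll":0,"grip":30},{"xyz":[0,0,0],"roll":0,"grip":30}]'

```text
time_s: 25.75
position: [0.4912, 0.0482, 0.0242]
tcp_rot: [[-1.0, -0.0, 0.0], [-0.0, 1.0, -0.0], [-0.0, -0.0, -1.0]]
force: [-0.3, 0.1, 1.1]
opening: 0.497
grasp_force: 30.0
```

Emit:
move_arm --increments '[{"xyz":[0,0,-15],"roll":0,"grip":30},{"xyz":[0,0,-30],"roll":0,"grip":30},{"xyz":[0,0,-35],"roll":0,"grip":30},{"xyz":[1,-12,-20],"roll":0,"grip":30},{"xyz":[2,-32,0],"roll":0,"grip":30}]'

```text
time_s: 26.17
position: [0.4904, 0.006, 0.1278]
tcp_rot: [[-1.0, -0.005, 0.008], [-0.005, 1.0, -0.0], [-0.008, -0.001, -1.0]]
force: [1.4, 0.2, -1.3]
opening: 0.497
grasp_force: 30.0
```

Emit:
move_arm --increments '[{"xyz":[2,-35,0],"roll":0,"grip":30},{"xyz":[2,-35,0],"roll":0,"grip":30},{"xyz":[3,-35,0],"roll":0,"grip":30},{"xyz":[2,-35,0],"roll":0,"grip":30},{"xyz":[2,-30,0],"roll":0,"grip":30}]'

```text
time_s: 26.58
position: [0.4767, -0.1678, 0.1239]
tcp_rot: [[-1.0, 0.0, -0.0], [0.0, 1.0, -0.0], [0.0, -0.0, -1.0]]
force: [0.9, 0.7, -1.7]
opening: 0.497
grasp_force: 30.0
```

Emit:
move_arm --increments '[{"xyz":[2,-16,0],"roll":0,"grip":30},{"xyz":[0,-8,0],"roll":0,"grip":30},{"xyz":[0,0,0],"roll":0,"grip":30},{"xyz":[0,0,15],"roll":0,"grip":30},{"xyz":[0,0,25],"roll":0,"grip":30}]'

```text
time_s: 27.0
position: [0.4767, -0.1895, 0.0855]
tcp_rot: [[-1.0, -0.001, 0.004], [-0.001, 1.0, -0.002], [-0.004, -0.002, -1.0]]
force: [0.1, -0.4, -1.3]
opening: 0.494
grasp_force: 30.0
```

Emit:
move_arm --increments '[{"xyz":[0,0,25],"roll":0,"grip":30},{"xyz":[0,0,18],"roll":0,"grip":30},{"xyz":[0,0,10],"roll":0,"grip":30},{"xyz":[0,0,5],"roll":0,"grip":30},{"xyz":[0,0,0],"roll":0,"grip":30}]'

```text
time_s: 27.42
position: [0.4747, -0.1884, 0.0254]
tcp_rot: [[-1.0, -0.001, -0.002], [-0.001, 1.0, 0.001], [0.002, 0.001, -1.0]]
force: [-0.3, -0.0, 0.2]
opening: 0.5
grasp_force: 30.0
```

Emit:
move_arm --increments '[{"xyz":[0,0,1],"roll":0,"grip":30},{"xyz":[0,0,0],"roll":0,"grip":30},{"xyz":[0,0,0],"roll":0,"grip":30}]'

```text
time_s: 27.67
position: [0.4758, -0.1901, 0.026]
tcp_rot: [[-1.0, -0.0, 0.002], [-0.0, 1.0, -0.001], [-0.002, -0.001, -1.0]]
force: [-0.5, 0.1, -1.5]
opening: 0.502
grasp_force: 30.0
```

Emit:
move_arm --increments '[{"xyz":[0,0,1.5],"roll":0,"grip":30},{"xyz":[0,0,0],"roll":0,"grip":30},{"xyz":[0,0,0],"roll":0,"grip":100},{"xyz":[0,0,0],"roll":0,"grip":100},{"xyz":[0,0,0],"roll":0,"grip":100}]'

```text
time_s: 28.08
position: [0.4751, -0.1898, 0.0237]
tcp_rot: [[-1.0, -0.0, 0.0], [-0.0, 1.0, -0.0], [-0.0, -0.0, -1.0]]
force: [0.0, -0.0, -0.3]
opening: 0.644
grasp_force: 0.0
```

Emit:
move_arm --increments '[{"xyz":[0,0,0],"roll":0,"grip":100},{"xyz":[0,0,0],"roll":0,"grip":100},{"xyz":[0,0,0],"roll":0,"grip":100},{"xyz":[0,0,-10],"roll":0,"grip":100},{"xyz":[0,0,-30],"roll":0,"grip":100}]'

```text
time_s: 28.5
position: [0.4728, -0.1884, 0.0614]
tcp_rot: [[-1.0, 0.0, -0.007], [0.0, 1.0, 0.005], [0.007, 0.005, -1.0]]
force: [0.6, -0.8, 0.4]
opening: 0.968
grasp_force: 0.0
```

Emit:
move_arm --increments '[{"xyz":[0,0,-35],"roll":0,"grip":100},{"xyz":[0,0,-35],"roll":0,"grip":100},{"xyz":[0,35,-15],"roll":0,"grip":100},{"xyz":[0,37,-15],"roll":0,"grip":100},{"xyz":[0,37,-15],"roll":0,"grip":100}]'

```text
time_s: 28.92
position: [0.475, -0.0802, 0.1804]
tcp_rot: [[-1.0, 0.002, 0.002], [0.002, 1.0, -0.001], [-0.002, -0.001, -1.0]]
force: [0.6, 0.7, -0.5]
opening: 1.001
grasp_force: 0.0
```

Emit:
move_arm --increments '[{"xyz":[10,37,-10],"roll":0,"grip":100},{"xyz":[10,37,-10],"roll":0,"grip":100},{"xyz":[10,37,-10],"roll":0,"grip":100},{"xyz":[0,0,0],"roll":0,"grip":100},{"xyz":[0,0,0],"roll":0,"grip":100}]'

```text
time_s: 29.33
position: [0.4444, 0.032, 0.2097]
tcp_rot: [[-1.0, -0.005, 0.002], [-0.005, 1.0, -0.001], [-0.002, -0.001, -1.0]]
force: [0.8, 0.0, -0.1]
opening: 1.0
grasp_force: 0.0
```

```bash
python3 -c '
from h import *
a=look("w8",dict(rusty_bolt_center=.01)); lid(*a,"blue",(.475,-.19)); lid(*a,"yellow",(.467,-.056)); lid(*a,"red",(.473,.197)); print(bot.read_state()["time_s"])'
```

```text
[0.4452 0.0307 0.2093] [-0.003  1.    -0.001] 0.999
rusty_bolt_center 0.63 [0.454 0.299 0.01 ]
rusty_bolt_center 0.54 [0.471 0.305 0.015]
   m 0.64 334 [465.3 305.5  32.4  16.1   2. ]
blue lid 1743 [ 476.  -189.5] 22.8 [ 0.475 -0.188  0.056]
yellow lid 1734 [466.8 -55.6] 22.7 [ 0.466 -0.055  0.056]
red lid 1728 [472.2 197.4] 22.8 [0.471 0.196 0.056]
29.4833
```

View pics/w8.png

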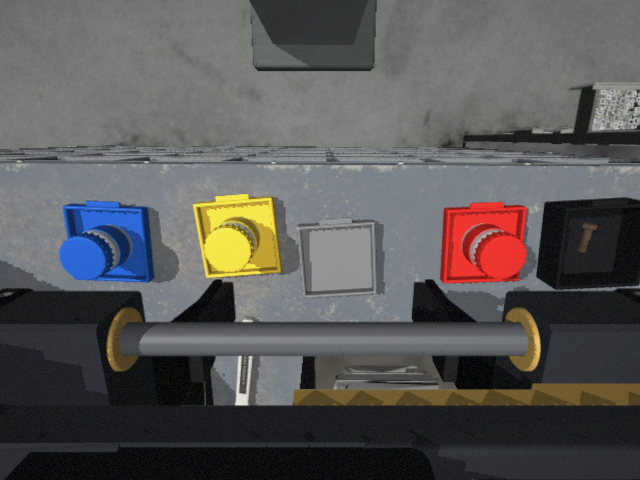

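All three jars are in the trays of their own colour: blue (px 90,255), yellow (228,248) and red (497,253). The grey tray (338,258) is empty and the bolt is in the box (588,237).

```bash
python3 -c '
from rig import bot
print(bot.hand_in())'
```

```text
the job is handed in; nothing more can be done
None
```

I've handed the job in at about 29.5 s on the robot's clock: the bolt is in the black scrap box, each jar stands upright in the tray of its own colour, the grey tray is empty and the gripper is open and clear.

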